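Clamp the grinder bowl, fit the bayonet lid and hold it at half twist

TASK

Get the spice grinder ready for its lid check: first swing the clamp hook on the grinder's foot shut until it rests against its catch stud. Then pick up the bayonet lid by its bar, drop its two lugs down through the slots of the grinder's collar until the lid sits fully home, and twist it clockwise (seen from above) to the half-way rib, stopping well short of the lock click. The lid springs back if let go, so finish while still gripping the lid and holding it steady at the half-way rib; leave everything else where it stands.

Things in the scene. Friction and masses are not known exactly. Their poses are not given: they have to be found in the camera images.
- grinder: Spice grinder, fixed: black foot plate (136 mm along x, y from -73 to +113 mm, 14 mm thick), low round base, upright open steel bowl, 98 mm outside diameter, top 85 mm over the worktop. Origin on the worktop under the bowl's axis, z up. The bowl's rim is a bayonet collar: lip 6 mm thick, 70 mm inner diameter, with two 21 mm wide slots at +x and -x that reach out to 82 mm diameter.
- collar_top (a point): Centre of the collar's top face, 85 mm over the worktop; axes as the grinder's. Black ribs, 9 mm proud, on the collar's outside, the set repeated half a turn round: a pair at each slot (drop-in place), one single rib 0.70 rad (40 deg) clockwise of it (half-way), three ribs 1.40 rad clockwise (lock click). Under the lip runs a channel of 82 mm diameter for the lugs.
- lid_seat (a point): Point on the bowl's axis, 24 mm below the collar's top: where the lid's origin lies when the lid is fully home; axes as the grinder's.
- half_mark (a point): Centre of the collar's top face, its x axis pointing at the half-way rib (the grinder's x turned 0.70 rad clockwise from above). The lid is at half twist when its x axis lies along this one, either way round.
- lid: Loose bayonet lid, 130 to 250 g, standing upright: steel disc 100 mm wide, 24 to 31 mm above the origin; under it a white plug 64 mm wide tapering to 50 mm at the foot; two lugs at +x and -x, 76 mm over their ends, 12 mm wide, 7 to 16 mm above the origin; on top a black upright bar, 56 mm along x, 16 mm thick, 31 to 68 mm above the origin. Origin: centre of the plug's underside, z up.
- lid_grip (a point): Middle of the lid's bar, 55 mm above the lid's origin; axes as the lid's. Turning the lid half round changes nothing. The lugs enter the slots when the lid's x lies along the grinder's x, either way round, within about 6 degrees; home, the disc rests on the collar's top.
- twist_ring (a joint): Sprung ring in the collar's channel, driven by the lid's lugs: 0 at rest, grows clockwise, rad. The lugs meet it when the lid has turned about 0.15 rad from the drop-in place, so it reads about 0.55 at the half-way rib; the spring pushes back with 0.06 to 0.2 N m. From about 0.75 the lugs meet spring plungers; past about 1.1 they click into the lock.
- clamp_hook (a joint): Swing angle of the clamp hook in rad about its upright pivot: 0 closed (hook round its catch stud, a hard stop), grows as it swings outward (to the grinder's +y), up to 1.5. Slight friction (0.03 N m): it stays where it is left.
- hook_pivot (a point): Pivot axis of the clamp hook, on the left of the grinder's foot at grinder (36, 76) mm, 25 mm over the worktop; axes as the grinder's. Seen from here the closed hook points along the grinder's -x.
- hook_knob (a point): Upright black knob that moves the hook: 12 mm thick post with a 15 mm ball on top, 25 to 73 mm above the worktop, 45.5 mm from the pivot axis (closed: 45 mm along the grinder's -x and 7 mm along +y from it). This point: on the knob's axis, 59 mm above the worktop. The catch stud, 35 mm high, stands on the foot at grinder (-27, 74) mm.
- near_jar: Bystander: wide glass spice jar with grey cap, 61 mm wide, 102 mm high; origin under its centre.
- tin: Bystander: slim square green tin, 31 mm wide, 88 mm high; origin under its centre.
- far_jar: Bystander: glass spice jar with blue cap, 60 mm wide, 110 mm high; origin under its centre.
- red_tin: Bystander: flat red tin, 32 x 49 mm, 111 mm high; origin under its centre.
- dish: Bystander: shallow round orange dish, 140 mm wide, 29 mm high; origin under its centre.
- slim_jar: Bystander: slim glass spice jar with black cap, 38 mm wide, 96 mm high; origin under its centre.
There are look-alikes about, which are no part of the job. What is shaped like the lid but purple is not meant.

How it is judged:
By the outcome, as a careful person would: the job done as asked, in the order asked, and still so for the second after the job is handed in, while the arm keeps its last pose, push and grip.
It also fails if it takes over 61 s, if anything falls off the work surface, if the arm or the gripper's body presses on something with over 40 N, if the wrist force passes 120 N, or if a joint passes its speed limit or range.

ROBOT

A 6-joint arm with a two-finger parallel gripper is mounted at the origin on a cart in front of the work surface, level with it; the furniture and walls round the work are solid. World frame = base frame: x ahead of the robot, y to its left, z up, the work surface at z = 0. Lengths are in m, angles in rad, forces in N, time in s.
With the tool pointing down it reaches from about 0.35 to 0.775 m from the base axis. Payload 7.3 kg.
Tool frame: the origin (TCP) lies at the very end of the fingers, on their centre line; the grasp point (between the pads) lies 19 mm behind it; z points along the fingers, y is the line along which they close (so a half turn about z gives the same grasp; the last joint's range is limited). The gripper opens to 92 mm and grips with 3 to 60 N. Pads are 19 mm wide; open, the fingers measure 130 mm over their backs; the gripper's body (75 mm by 190 mm) begins 47 mm behind the grasp point.
Start: joints at [0.97, 0.342, 1.524, -0, 1.275, -0.146], TCP at [0.231, 0.472, 0.227] pointing down, gripper open.
Joint ranges: [-2.53, 2.53], [-0.77, 2.02], [0.04, 2.7], [-1, 4.14], [0.28, 2.66], [-3.11, 3.11]. Speed limits (rad/s): [2.57, 2.57, 3.14, 3.14, 3.14, 3.14].

INTERFACE

Orientations are given as [roll, pitch, yaw] about the fixed x, y, z axes, in that order (R = Rz(yaw) Ry(pitch) Rx(roll)).
In Python, from cell import observe, read_camera, get_calibration, hand_in, search_frame gives the robot as it stands.
- The arm moves only by the tool step_arm, never from a script. Its argument "commands" is a list of rows, each an object with "translation": the shift along the tool's x, y, z in mm, a list of three; "roll": the turn about the tool's z in rad. In form: [{"translation": [x, y, z], "roll": roll}, ...]. A call has 1 to 20 rows; each row shifts and turns the commanded pose from where the row before left it, along the tool's axes as they then stand; what a row does not reach is not made up. A row lasts 1/12 s, in which the tool goes at most 41.7 mm and 7.16 degrees, less where a joint would pass 70% of its speed; a pose out of reach is approached as far as the arm can. A call is refused whole if a number of a shift passes 41.7 or a number of a turn 0.125, either way. A call with a gripper value outside its range is refused whole. "fingers" is the opening, from 0 (shut) to 1 (fully open), set as the call begins (left out, the last holds). The fingers move at their own pace and stop on an object; "grip_force" is the grip in N (left out, the last holds). Time passes only in rows, so rows that do not move let the fingers close. It gives the time, the measured TCP pose, the force, the opening and the grip force at its end, in the units of the state.
- observe(): the state, without advancing time (a new reading comes with each control period).
- read_camera(name): name is "side" or "top"; returns the picture (480x640x3 uint8, red, green, blue); there is no depth.
- get_calibration(name): a dict with "camera_matrix" (3x3 intrinsics, pixels), "world_from_camera" (4x4, takes a point from camera to world coordinates). Camera axes: x right, y up, looking along -z (the intrinsics and any distortion apply to the point x, -y, -z); pixel columns grow to the right and rows downward; lengths in m; the calibration is good to about 2 mm. A picture is of the moment at which its call begins. get_calibration takes no time and is no camera call.
- hand_in(): hands the job in; it is judged then, once.
Trained networks look in the newest picture that a camera, given by its name, has taken for a name from the list of things; names that differ only in an ending like _2 or _b are one class to them, and where a whole thing is asked for, a point or a joint stands for the part that bears it (a point fixed in the world has none). Each returns a list of dicts, best first, with "confidence" (0 to 1); they miss things now and then, are a little off and sometimes report something else, mostly with a low value. They report only what shows in the picture. A call takes as long as a camera call. They do not tell look-alikes from the thing itself.
- search_frame(camera, name): "at" ([x, y, z] in m, in world coordinates, good to about 4 mm: the middle of the surface that is visible of it).
The state is a dict: "time": time; "qpos": joint angles; "qvel": joint speeds; "joint_efforts": joint torques, N m; "tool_pos": TCP position; "tool_rot": TCP orientation; "contact_force": force on the tool from outside, world axes, zero at the start; "torque": the same for the moment, N m; "opening": finger opening in m; "grip_force": force on a finger pad.
Only numpy, scipy, OpenCV 4.12 (cv2) and the standard library are available. Lean on these libraries where they do the work, as an engineer would, in place of code of your own. Each camera call takes 0.05 s, during which the arm holds its last target. There are 200 camera calls.

## Working session

There is one attempt and no reset: what is moved stays moved. The work goes in short steps, Python scripts to look and compute and a tool call to move; the robot and the scene stay as the last step left them, time stands still between calls to the robot, and variables do not carry over. Pictures are saved under pics/ and viewed, at most 10 in all, crops included, and the job is handed in when it is done.

Besides the shell and the picture viewer there is one more tool, called after "Call:" by a JSON object that holds its "name" and its "arguments". step_arm: Moves the arm, as the interface text tells. Its arguments: {"type":"object","properties":{"commands":{"type":"array"},"fingers":{"type":"number"},"grip_force":{"type":"number"}},"required":["commands"]}

```bash
ls; mkdir -p pics; python3 - <<'E'
from cell import *
import cv2,numpy as np
np.set_printoptions(precision=4,suppress=True)
for c in ("top","side"):
    im=read_camera(c); cv2.imwrite(f"pics/{c}0.png",im[:,:,::-1])
    k=get_calibration(c); print(c,k)
    for n in ("grinder","collar_top","lid","lid_grip","clamp_hook","hook_knob","hook_pivot","near_jar","tin","far_jar","red_tin","dish","slim_jar"):
        try: r=search_frame(c,n)
        except Exception as e: print(n,e); continue
        print(n,[(np.round(d["at"],3).tolist(),round(d["confidence"],2)) for d in r])
print(observe())
E
```

```text
pics
top {'camera_matrix': array([[515.2884,   0.    , 325.7503],
       [  0.    , 515.2884, 243.5199],
       [  0.    ,   0.    ,   1.    ]]), 'world_from_camera': array([[-0.0245,  0.9948, -0.0988,  0.4033],
       [-0.9996, -0.0255, -0.0087, -0.2711],
       [-0.0111,  0.0986,  0.9951,  1.3002],
       [ 0.    ,  0.    ,  0.    ,  1.    ]])}
grinder [([0.511, -0.349, 0.022], 0.94)]
collar_top [([0.508, -0.342, 0.022], 0.8)]
lid [([0.511, -0.037, 0.032], 0.69), ([0.392, 0.081, 0.028], 0.63), ([0.531, -0.595, 0.11], 0.29)]
lid_grip [([0.398, 0.076, 0.032], 0.84), ([0.506, -0.035, 0.031], 0.69)]
clamp_hook [([0.65, -0.041, 0.108], 0.72), ([0.511, -0.348, 0.022], 0.62), ([0.498, -0.264, 0.03], 0.55)]
hook_knob [([0.493, -0.264, 0.028], 0.65)]
hook_pivot [([0.511, -0.348, 0.02], 0.92)]
near_jar [([0.66, -0.212, 0.1], 0.55)]
tin [([0.62, -0.142, 0.086], 0.73)]
far_jar [([0.651, -0.039, 0.108], 0.81)]
red_tin [([0.534, -0.595, 0.108], 0.98)]
dish [([0.396, -0.576, 0.018], 0.61), ([0.513, -0.343, 0.019], 0.51), ([0.406, -0.156, 0.099], 0.31)]
slim_jar [([0.403, -0.153, 0.095], 0.65)]
si
[... 900 characters left out ...]
([0.617, -0.144, 0.07], 0.93)]
far_jar [([0.641, -0.04, 0.079], 0.91), ([0.652, -0.214, 0.073], 0.51)]
red_tin [([0.526, -0.6, 0.088], 0.72)]
dish [([0.395, -0.577, 0.014], 0.76)]
slim_jar [([0.395, -0.156, 0.067], 0.69)]
{'time': 1.4, 'qpos': array([ 0.97  ,  0.342 ,  1.5241,  0.    ,  1.2754, -0.146 ]), 'qvel': array([ 0.0005, -0.0002,  0.0004, -0.0003,  0.0008,  0.0002]), 'joint_efforts': array([  0.0011, -43.1128, -24.4479,   0.0718,   0.0483,  -0.    ]), 'tool_pos': array([0.2306, 0.4717, 0.2268]), 'tool_rot': array([3.1415, 0.    , 2.6868]), 'contact_force': array([-0.4836, -0.9758, -0.7213]), 'torque': array([0.0303, 0.0091, 0.0121]), 'grip_force': 0.0, 'opening': 0.09164907789193015}
```

View pics/top0.png

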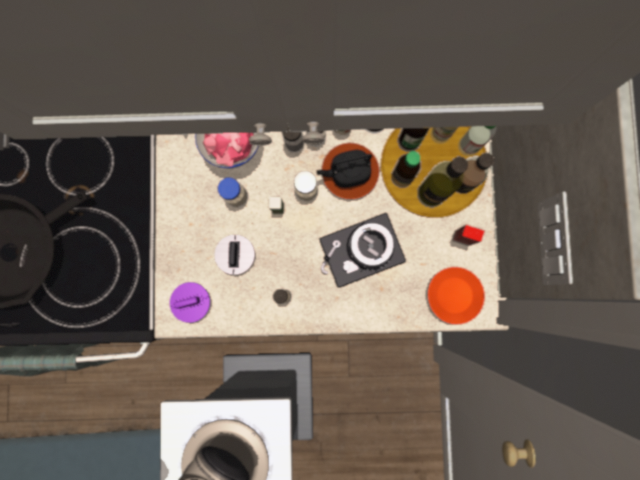

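```bash
python3 - <<'E'
import cv2
a=cv2.imread("pics/top0.png")[170:310,290:430]
b=cv2.imread("pics/side0.png")
cv2.imwrite("pics/g.png",cv2.resize(a,(588,588),interpolation=cv2.INTER_CUBIC))
E
```

```text
(no output)
```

View pics/side0.png

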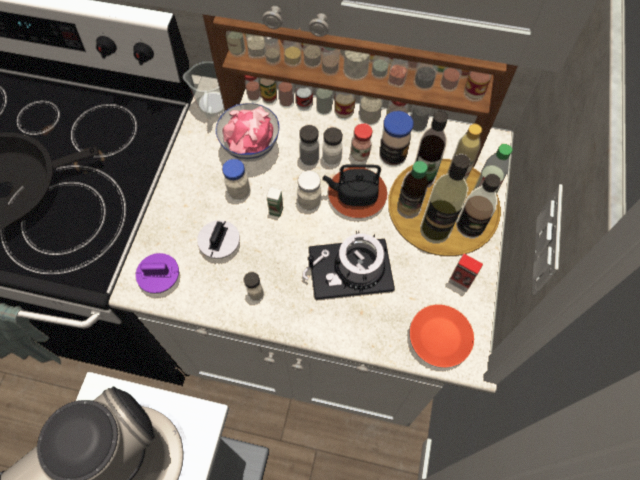

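View pics/g.png

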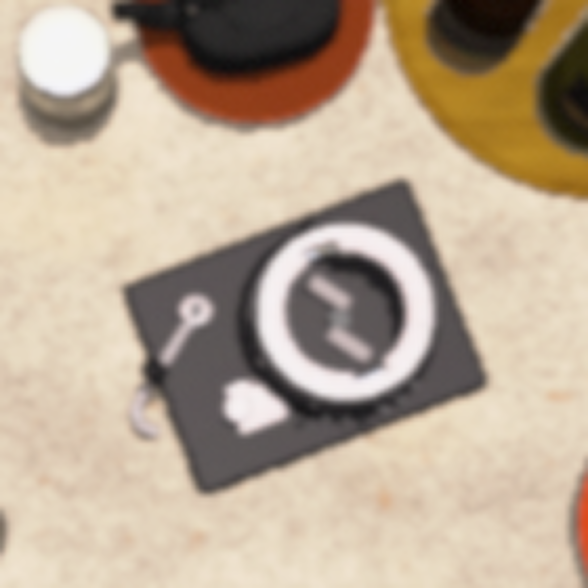

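The white lid is at top px (235,254) and side px (218,238). The purple look-alike is at top px (190,302). The grinder plate is at top px (362,249), with the hook open towards +y and its knob near px (326,259). Next I'll fit the poses.

```bash
cat > h.py <<'E'
import cv2,numpy as np
from cell import *
from scipy.optimize import least_squares,minimize
np.set_printoptions(precision=4,suppress=True)
def proj(c,P):
    k=get_calibration(c);T=np.linalg.inv(k["world_from_camera"])
    p=(T[:3,:3]@np.atleast_2d(P).T).T+T[:3,3]; K=k["camera_matrix"]
    return np.c_[K[0,0]*p[:,0]/-p[:,2]+K[0,2],K[1,1]*-p[:,1]/-p[:,2]+K[1,2]]
def place(q,L):
    c,s=np.cos(q[2]),np.sin(q[2]);L=np.atleast_2d(np.array(L,float))
    return np.c_[q[0]+c*L[:,0]-s*L[:,1],q[1]+s*L[:,0]+c*L[:,1],L[:,2]]
def circ(r,z,n=72):
    a=np.linspace(0,2*np.pi,n,endpoint=False);return np.c_[r*np.cos(a),r*np.sin(a),np.full(n,z)]
E
cat > fit.py <<'E'
from h import *
I={c:cv2.imread(f"pics/{c}0.png") for c in("top","side")}
# grinder: silhouette-mask of plate corners picked + refine
pick=lambda P:np.array(P)/4.2+[290,170]-0.4
top=pick([(125,288),(405,180),(487,383),(205,493)])
side=np.array([(309,244),(388,239),(394,290),(314,297)],float)
C=np.array([(68,113,14),(68,-73,14),(-68,-73,14),(-68,113,14)])/1000
f=lambda q,cs:np.concatenate([(proj(c,place(q,C))-{"top":top,"side":side}[c]).ravel() for c in cs])
for cs in(["top"],["side"],["top","side"]):
    r=least_squares(f,[.5,-.33,.3],args=(cs,));print("grinder",cs,r.x,"rms",np.sqrt(np.mean(r.fun**2)))
g=r.x
# lid: bar silhouette
B=np.array([(x,y,z) for x in(-28,28) for y in(-8,8) for z in(31,68)])/1000
def mask(c,cen,R=16):
    im=I[c];m=(im.max(2)<95).astype(np.uint8);w=np.zeros_like(m);cv2.circle(w,cen,R,1,-1)
    m&=w;n,l,s,_=cv2.connectedComponentsWithStats(m);return (l==1+np.argmax(s[1:,4])).astype(np.uint8)
M={"top":mask("top",(235,254)),"side":mask("side",(217,237))}
def cost(q,cs):
    e=0
    for c in cs:
        h=cv2.convexHull(proj(c,place(q,B)).astype(np.float32)); S=np.zeros((480*1,640),np.uint8)
        S=np.zeros((1920,2560),np.uint8); cv2.fillConvexPoly(S,((h+.5)*4).astype(np.int32),255)
        S=cv2.resize(S,(640,480),interpolation=cv2.INTER_AREA)/255.
        e+=np.abs(S-M[c]).sum()/M[c].sum()
    return e
for cs in(["top"],["side"],["top","side"]):
    b=min((minimize(cost,[.505,-.037,y],args=(cs,),method="Nelder-Mead",options=dict(initial_simplex=[[.505,-.037,y],[.515,-.037,y],[.505,-.027,y],[.505,-.037,y+.3]])) for y in np.arange(-1.5,1.6,.5)),key=lambda r:r.fun)
    print("lid",cs,b.x,b.fun)
l=b.x
np.save("gl.npy",[g,l])
def ov(c,x0,y0,n,s):
    im=cv2.resize(I[c][y0:y0+n,x0:x0+n],None,fx=s,fy=s,interpolation=cv2.INTER_CUBIC)
    def dr(q,L,col):
        p=((proj(c,place(q,L))-[x0,y0]+.5)*s).astype(int); cv2.polylines(im,[p],True,col,1)
    dr(g,C,(0,255,0))
    for r in(.035,.049):dr(g,circ(r,.085),(0,0,255))
    for a in(0,np.pi):
        for d in(-.255,.255): dr(g,[[.035*np.cos(a+d),.035*np.sin(a+d),.085],[.041*np.cos(a+d),.041*np.sin(a+d),.085]],(255,0,0))
        dr(g,[[.045*np.cos(a-.7),.045*np.sin(a-.7),.085],[.058*np.cos(a-.7),.058*np.sin(a-.7),.085]],(255,0,255))
    dr(g,circ(.004,.035,12)+np.array([-.027,.074,0]),(255,255,0)); dr(g,circ(.006,.025,12)+np.array([.036,.076,0]),(255,255,0))
    for t in(.3,.6,.9,1.2):
        a=np.pi-.154-t; dr(g,circ(.0075,.066,12)+np.array([.036+.0455*np.cos(a),.076+.0455*np.sin(a),0]),(0,int(200*t),255))
    dr(l,circ(.05,.031),(0,0,255)); dr(l,B[[1,3,7,5]],(0,255,0)); dr(l,B[[0,2,6,4]],(255,255,0))
    return im
a=np.hstack([ov("top",315,205,95,4),ov("side",300,225,100,4)[:380]])
b=np.hstack([ov("top",208,228,55,7)[:220*2],ov("side",190,210,55,7)]);
h=max(a.shape[1],b.shape[1]);p=lambda x:np.pad(x,((0,0),(0,h-x.shape[1]),(0,0)))
cv2.imwrite("pics/ova.png",a[:, :800]);cv2.imwrite("pics/ovb.png",b)
E
python3 fit.py
```

```text
grinder ['top'] [ 0.5206 -0.37    0.3455] rms 1.1047168623109553
grinder ['side'] [ 0.519  -0.3699  0.3036] rms 0.7901633566857621
grinder ['top', 'side'] [ 0.5198 -0.3699  0.3238] rms 1.1833988953164407
lid ['top'] [ 0.5066 -0.0357  0.0049] 0.17254901960784316
lid ['side'] [ 0.5048 -0.034  -0.0578] 0.09743387287801027
lid ['top', 'side'] [ 0.5062 -0.0344 -0.0586] 0.29696989833211507
```

View pics/ova.png

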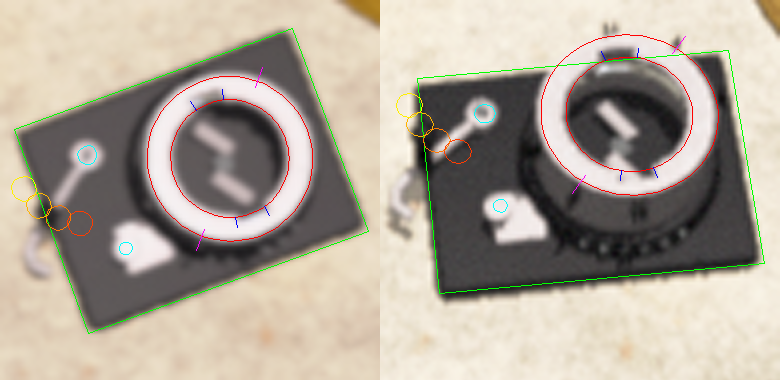

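View pics/ovb.png

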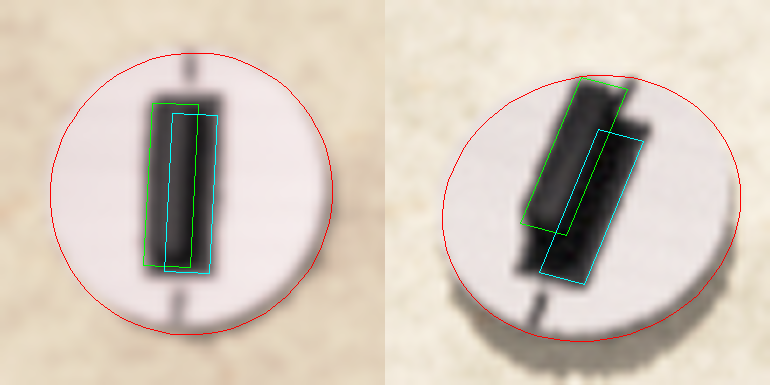

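Overlay check: the grinder fit lies within 1–2 mm, with the slots and half-way rib in the expected places. The lid circle fits, but the bar is disturbed by shadow, so I'll take the lid yaw from its disc marks (crop (190,68)/(178,305) and (628,85)/(535,315)). I'll refine with edge fits.

```bash
cat > fit2.py <<'E'
from h import *
from scipy.ndimage import map_coordinates
g,l=np.load("gl.npy")
G={c:cv2.imread(f"pics/{c}0.png").astype(float).mean(2) for c in("top","side")}
def back(c,uv,z):
    k=get_calibration(c);K=k["camera_matrix"];T=k["world_from_camera"]
    d=T[:3,:3]@np.array([(uv[0]-K[0,2])/K[0,0],-(uv[1]-K[1,2])/K[1,1],-1]);return T[:3,3]+d*(z-T[2,3])/d[2]
# lid yaw by marks
for c,o,m in(("top",(208,228),((190,68),(178,305))),("side",(190,210),((628-385,85),(535-385,315)))):
    a,b=[back(c,np.array(p)/7+o-.5,.031) for p in m];print("lid marks",c,a,b,"mid",(a+b)/2,"yaw",np.arctan2(*(a-b)[1::-1]))
def edge(c,P,Q,w=4,sgn=1,n=25):  # strongest dark(inside)->light(outside) edge, normal pointing out
    t=np.linspace(.12,.88,n)[:,None];X=P+(Q-P)*t
    return X
def resid(c,X,N,w,sgn):
    s=np.arange(-w,w+.01,.25);U=X[:,None]+N[:,None]*s[None,:,None]
    v=map_coordinates(G[c],[U[...,1],U[...,0]],order=1);d=np.gradient(cv2.GaussianBlur(v,(5,1),0),axis=1)*sgn
    i=d.argmax(1);return s[i],d.max(1)
BX=np.array([(x,y,z) for x in(-68,68) for y in(-73,113) for z in(0,14)])/1000
def icp(q,kind,cs,it=15):
    for _ in range(it):
        D={}
        for c in cs:
            if kind=="plate":
                h=cv2.convexHull(proj(c,place(q,BX)).astype(np.float32))[:,0];A=[]
                for P,Q in zip(h,np.roll(h,-1,0)):
                    if np.linalg.norm(Q-P)<30: continue
                    A.append(P+(Q-P)*np.linspace(.1,.9,30)[:,None])
                X=np.vstack(A);nn=np.vstack([np.tile([(a[-1]-a[0])[1],-(a[-1]-a[0])[0]]/np.linalg.norm(a[-1]-a[0]),(len(a),1)) for a in A])
                nn*=np.sign(((X-h.mean(0))*nn).sum(1))[:,None];sg=1
            D[c]=(X,nn)+resid(c,X,nn,5,sg)
        def F(d):
            o=[]
            for c in cs:
                X,nn,s,st=D[c];
                h0=cv2.convexHull(proj(c,place(q,BX)).astype(np.float32))[:,0]
                # map plate contour pts by local homography from moved corners (z=7mm plane)
                C4=np.array([(68,113,14),(68,-73,14),(-68,-73,14),(-68,113,14)])/1000
                H=cv2.getPerspectiveTransform(proj(c,place(q,C4)).astype(np.float32),proj(c,place(q+d,C4)).astype(np.float32))
                Y=cv2.perspectiveTransform(X[:,None],H)[:,0]
                o.append((((Y-X)*nn).sum(1)-s)*(st>4))
            return np.concatenate(o)
        r=least_squares(F,np.zeros(3),x_scale=.01,loss="soft_l1",f_scale=.4);q=q+r.x
    return q,np.sqrt(np.mean(np.minimum(np.abs(r.fun),1)**2))
for cs in(["top"],["side"],["top","side"]):print("plate",cs,*icp(g.copy(),"plate",cs))
g2=icp(g.copy(),"plate",["top","side"])[0]
# collar outer circle z=.085 and lid disc: light inside -> dark outside / brightness
def cfit(q,r,z,c,sgn,sel):
    for _ in range(15):
        L=circ(r,z);W=place(q,L);X=proj(c,W);cen=X.mean(0);nn=(X-cen)/np.linalg.norm(X-cen,axis=1)[:,None]
        s,st=resid(c,X,nn,4,sgn);ok=(st>4)&sel(X-cen)
        F=lambda d:((((proj(c,place(q+np.r_[d,0],L))-X)*nn).sum(1)-s)*ok)
        R=least_squares(F,[0,0],x_scale=.01,loss="soft_l1",f_scale=.4);q=q+np.r_[R.x,0]
    return q[:2],ok.sum(),np.abs(R.fun[ok]).mean()
al=lambda d:d[:,0]>-1e9
for c in G:
    print("collar out",c,cfit(g2,.049,.085,c,-1,al),"in",cfit(g2,.035,.085,c,1,al))
    print("lid disc",c,cfit(l,.05,.031,c,-1,al))
np.save("gl.npy",[g2,l])
# knob candidates
for t in np.arange(.2,1.51,.1):
    a=np.pi-.154-t;p=place(g2,[[.036+.0455*np.cos(a),.076+.0455*np.sin(a),.066]]);print(round(t,2),p[0],proj("top",p)[0],proj("side",p)[0])
E
python3 fit2.py
```

```text
lid marks top [ 0.5509 -0.0343  0.031 ] [ 0.4669 -0.0295  0.031 ] mid [ 0.5089 -0.0319  0.031 ] yaw -0.05745288115223259
lid marks side [ 0.5533 -0.0327  0.031 ] [ 0.4634 -0.0281  0.031 ] mid [ 0.5084 -0.0304  0.031 ] yaw -0.05138769777462603Traceback (most recent call last):
  File "fit2.py", line 44, in <module>
    for cs in(["top"],["side"],["top","side"]):print("plate",cs,*icp(g.copy(),"plate",cs))
                                                                 ~~~^^^^^^^^^^^^^^^^^^^^^
  File "fit2.py", line 42, in icp
    r=least_squares(F,np.zeros(3),x_scale=.01,loss="soft_l1",f_scale=.4);q=q+r.x
    return func(*args, **kwargs)
    result = trf(vector_fun.fun, vector_fun.jac, x0, f0, J0, lb, ub, ftol, xtol,
                 gtol, max_nfev, x_scale, loss_function, tr_solver,
                 tr_options.copy(), verbose, callback=callback_wrapped)
    return trf_no_bounds(
        fun, jac, x0, f0, J0, ftol, xtol, gtol, max_nfev, x_scale,
        loss_function, tr_solver, tr_options, verbose, callback=callback)
    J = jac(x)
    self._update_jac()
    ~~~~~~~~~~~~~~~~^^
    se
[... 632 characters left out ...]
n f_evals]
                                    ^^^^^^^
    f = np.atleast_1d(self.fun(x, *self.args, **self.kwargs))
                      ~~~~~~~~^^^^^^^^^^^^^^^^^^^^^^^^^^^^^^
    return np.atleast_1d(self.fun(x))
                         ~~~~~~~~^^^
    return self.f(x, *self.args, **self.kwargs)
           ~~~~~~^^^^^^^^^^^^^^^^^^^^^^^^^^^^^^
  File "fit2.py", line 38, in F
    H=cv2.getPerspectiveTransform(proj(c,place(q,C4)).astype(np.float32),proj(c,place(q+d,C4)).astype(np.float32))
                                  ~~~~^^^^^^^^^^^^^^^
  File "h.py", line 6, in proj
    k=get_calibration(c);T=np.linalg.inv(k["world_from_camera"])
ValueError: time passes only in moves, steps and waits
```

```bash
sed -i 's/^def proj/_gc=get_calibration;_K={c:_gc(c) for c in("top","side")}\nget_calibration=lambda c:_K[c]\ndef proj/' h.py
sed -i 's/x_scale=.01,loss/x_scale=.01,diff_step=1e-3,loss/; s/np.zeros(3),x_scale/np.full(3,1e-9),x_scale/' fit2.py
sed -i 's/F=lambda d:((((/F=lambda d:((((/; s/,diff_step=1e-3//' fit2.py
sed -i 's/H=cv2.getPersp.*/pass/; s/Y=cv2.persp.*/A0,A1=proj(c,place(q,C4)),proj(c,place(q+d,C4));B0=np.c_[A0,np.ones(4)];Y=X+np.c_[X,np.ones(len(X))]@np.linalg.lstsq(B0,A1-A0,rcond=None)[0]/' fit2.py
python3 fit2.py 2>&1 | tail -40
```

```text
lid marks top [ 0.5509 -0.0343  0.031 ] [ 0.4669 -0.0295  0.031 ] mid [ 0.5089 -0.0319  0.031 ] yaw -0.05745288115223259
lid marks side [ 0.5533 -0.0327  0.031 ] [ 0.4634 -0.0281  0.031 ] mid [ 0.5084 -0.0304  0.031 ] yaw -0.05138769777462603
plate ['top'] [ 0.5202 -0.369   0.3434] 0.3462661622333001
plate ['side'] [ 0.5197 -0.3669  0.3571] 0.6195596518530622
plate ['top', 'side'] [ 0.52   -0.3679  0.3483] 0.5882972522447346
collar out top (array([ 0.5208, -0.3693]), np.int64(72), np.float64(0.4652555127204928)) in (array([ 0.52  , -0.3695]), np.int64(72), np.float64(0.520962731283287))
lid disc top (array([ 0.5099, -0.0314]), np.int64(28), np.float64(0.26287926592561484))
collar out side (array([ 0.5191, -0.3683]), np.int64(56), np.float64(0.2146605249293049)) in (array([ 0.5205, -0.3679]), np.int64(72), np.float64(0.764988145773714))
lid disc side (array([ 0.5086, -0.0307]), np.int64(30), np.float64(0.2343576908573634))
0.2 [ 0.4824 -0.2839  0.066 ] [336.0078 261.2855] [320.2515 263.5225]
0.3 [ 0.4827 -0.2794  0.066 ] [334.112  261.2277] [318.2941 263.0065]
0.4 [ 0.4834 -0.2749  0.066 ] [332.2315 260.9812] [316.4049 262.3155]
0.5 [ 0.4845 -0.2705  0.066 ] [330.3853 260.5487] [314.6037 261.457 ]
0.6 [ 0.4861 -0.2662  0.066 ] [328.5921 259.9345] [312.9088 260.4403]
0.7 [ 0.4881 -0.2621  0.066 ] [326.8699 259.1449] [311.3376 259.2764]
0.8 [ 0.4905 -0.2583  0.066 ] [325.2361 258.188 ] [309.9059 257.9778]
0.9 [ 0.4933 -0.2547  0.066 ] [323.7069 257.0735] [308.628  256.5582]
1.0 [ 0.4964 -0.2514  0.066 ] [322.2979 255.8128] [307.5164 255.0327]
1.1 [ 0.4999 -0.2484  0.066 ] [321.0229 254.4186] [306.5819 253.4172]
1.2 [ 0.5036 -0.2458  0.066 ] [319.8949 252.9052] [305.8332 251.7287]
1.3 [ 0.5075 -0.2435  0.066 ] [318.9248 251.2877] [305.277  249.9845]
1.4 [ 0.5117 -0.2417  0.066 ] [318.1223 249.5826] [304.9182 248.2025]
1.5 [ 0.516  -0.2403  0.066 ] [317.4953 247.807 ] [304.7595 246.4008]
```

Poses: grinder (0.520, -0.369) with yaw 0.346, lid (0.509, -0.031) with yaw -0.055, and hook at about 0.7 rad with its knob at (0.488, -0.262). I'll move to the +y side of the knob with the fingers shut.

Call:
{"name": "step_arm", "arguments": {"commands": [{"translation": [0, 0, 0], "roll": -0.1}, {"translation": [0, 0, 0], "roll": -0.1}, {"translation": [0, 0, 0], "roll": -0.1}, {"translation": [0, 0, 0], "roll": -0.1}, {"translation": [-14.5, -33, 0], "roll": 0}, {"translation": [-14.5, -33, 0], "roll": 0}, {"translation": [-14.5, -33, 0], "roll": 0}, {"translation": [-14.5, -33, 0], "roll": 0}, {"translation": [-14.5, -33, 0], "roll": 0}, {"translation": [-14.5, -33, 0], "roll": 0}, {"translation": [-14.5, -33, 0], "roll": 0}, {"translation": [-14.5, -33, 0], "roll": 0}, {"translation": [-14.5, -33, 0], "roll": 0}, {"translation": [-14.5, -33, 0], "roll": 0}, {"translation": [-14.5, -33, 0], "roll": 0}, {"translation": [-14.5, -33, 0], "roll": 0}, {"translation": [-14.5, -33, 0], "roll": 0}, {"translation": [-14.5, -33, 0], "roll": 0}, {"translation": [-14.5, -33, 0], "roll": 0}, {"translation": [-14.5, -33, 0], "roll": 0}], "fingers": 0}}

```text
time: 3.07
tool_pos: [0.4336, -0.0702, 0.2269]
tool_rot: [3.142, 0.001, 3.086]
contact_force: [0.7, 1.2, 0.1]
opening: 0.0004
grip_force: 0.0
```

```bash
cat > to.py <<'E'
import sys;from h import *
o=observe();p=o["tool_pos"];r=o["tool_rot"]
from scipy.spatial.transform import Rotation as R
M=R.from_euler("xyz",r).as_matrix();t=np.array(list(map(float,sys.argv[1:4])))
d=M.T@(t-p)*1000;print("t",o["time"],"pos",p,"rot",r,"F",o["contact_force"],"q",o["qpos"],"open",o["opening"]);print("tool shift mm",d)
if len(sys.argv)>4: print("roll",-((float(sys.argv[4])-r[2]+np.pi)%(2*np.pi)-np.pi))
E
python3 to.py .485 -.205 .05 3.087
```

```text
t 3.0667 pos [ 0.4336 -0.0702  0.2269] rot [3.1415 0.0006 3.0864] F [0.6927 1.169  0.0513] q [-0.3354  0.184   1.7418  0.0002  1.2152 -1.8511] open 0.0004356921968941602
tool shift mm [ -58.6121 -131.795   176.9491]
roll -0.000627321573347217
```

Call:
{"name": "step_arm", "arguments": {"commands": [{"translation": [-12, -26, 0], "roll": 0}, {"translation": [-12, -26, 0], "roll": 0}, {"translation": [-12, -26, 0], "roll": 0}, {"translation": [-12, -26, 0], "roll": 0}, {"translation": [-10, -26, 0], "roll": 0}, {"translation": [0, 0, 25], "roll": 0}, {"translation": [0, 0, 25], "roll": 0}, {"translation": [0, 0, 25], "roll": 0}, {"translation": [0, 0, 25], "roll": 0}, {"translation": [0, 0, 25], "roll": 0}, {"translation": [0, 0, 25], "roll": 0}, {"translation": [0, 0, 25], "roll": 0}, {"translation": [0, 0, 0], "roll": 0}, {"translation": [0, 0, 0], "roll": 0}]}}

```text
time: 4.23
tool_pos: [0.4836, -0.2009, 0.0511]
tool_rot: [3.14, -0.002, 3.087]
contact_force: [-0.0, -0.3, -0.8]
opening: 0.0
grip_force: 0.0
```

```bash
python3 to.py .485 -.230 .05; python3 - <<'E'
from h import *
a=read_camera("top")[215:275,300:380,::-1];b=read_camera("side")[220:280,290:370,::-1]
cv2.imwrite("pics/pre.png",cv2.resize(np.hstack([a,b]),None,fx=5,fy=5,interpolation=cv2.INTER_CUBIC))
E
```

```text
t 4.2333 pos [ 0.4836 -0.2009  0.0511] rot [ 3.1403 -0.0023  3.0868] F [-0.0341 -0.312  -0.7915] q [-0.5402  0.5494  1.7419  0.0001  0.8529 -2.0563] open 2.297419901055222e-05
tool shift mm [ -2.9908 -28.9887   1.0728]
```

View pics/pre.png

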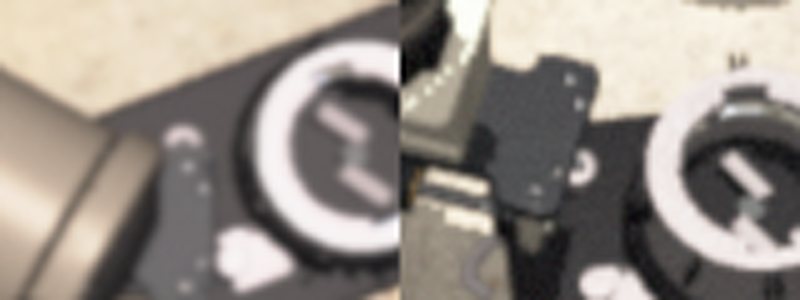

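The gripper hides the knob (body at about top px 190,220 in the crop). The ring and pivot look undisturbed, so I'll push along -y while watching the force.

Call:
{"name": "step_arm", "arguments": {"commands": [{"translation": [-1, -5, 1], "roll": 0}, {"translation": [0, -5, 0], "roll": 0}, {"translation": [0, -5, 0], "roll": 0}, {"translation": [0, -5, 0], "roll": 0}, {"translation": [0, -5, 0], "roll": 0}, {"translation": [0, -5, 0], "roll": 0}, {"translation": [0, -5, 0], "roll": 0}, {"translation": [0, -5, 0], "roll": 0}, {"translation": [0, -5, 0], "roll": 0}, {"translation": [0, -5, 0], "roll": 0}]}}

```text
time: 5.17
tool_pos: [0.4822, -0.2515, 0.0505]
tool_rot: [3.141, -0.0, 3.087]
contact_force: [0.2, 1.0, -0.0]
opening: 0.0005
grip_force: 0.6
```

Call:
{"name": "step_arm", "arguments": {"commands": [{"translation": [0, -3, 0], "roll": 0}, {"translation": [0, -3, 0], "roll": 0}]}}

```text
time: 5.33
tool_pos: [0.4821, -0.2577, 0.0507]
tool_rot: [3.142, 0.0, 3.087]
contact_force: [-0.8, 1.0, 0.3]
opening: 0.0006
grip_force: 0.5
```

Call:
{"name": "step_arm", "arguments": {"commands": [{"translation": [0, -2, 0], "roll": 0}, {"translation": [0, -2, 0], "roll": 0}]}}

```text
time: 5.5
tool_pos: [0.4819, -0.2614, 0.0507]
tool_rot: [3.142, 0.0, 3.087]
contact_force: [-1.1, 0.5, -0.4]
opening: 0.0004
grip_force: 0.4
```

Call:
{"name": "step_arm", "arguments": {"commands": [{"translation": [0, -2, 0], "roll": 0}, {"translation": [0, 0, 0], "roll": 0}]}}

```text
time: 5.67
tool_pos: [0.4819, -0.2636, 0.0508]
tool_rot: [-3.141, 0.0, 3.087]
contact_force: [-0.6, 0.0, 0.0]
opening: 0.0
grip_force: 0.0
```

Call:
{"name": "step_arm", "arguments": {"commands": [{"translation": [0, -1.5, 0], "roll": 0}, {"translation": [0, -1.5, 0], "roll": 0}]}}

```text
time: 5.83
tool_pos: [0.4817, -0.2662, 0.0508]
tool_rot: [3.142, 0.0, 3.087]
contact_force: [-0.5, 0.8, -0.7]
opening: 0.0005
grip_force: 0.4
```

Call:
{"name": "step_arm", "arguments": {"commands": [{"translation": [0, -1.5, 0], "roll": 0}, {"translation": [0, -1.5, 0], "roll": 0}]}}

```text
time: 6.0
tool_pos: [0.4816, -0.2692, 0.0507]
tool_rot: [3.141, 0.0, 3.087]
contact_force: [1.7, 4.6, 0.2]
opening: 0.0005
grip_force: 2.5
```

Call:
{"name": "step_arm", "arguments": {"commands": [{"translation": [0, -1, 0], "roll": 0}, {"translation": [0, -0.5, 0], "roll": 0}, {"translation": [0, 0, 0], "roll": 0}]}}

```text
time: 6.25
tool_pos: [0.4815, -0.2693, 0.0507]
tool_rot: [3.139, -0.0, 3.087]
contact_force: [1.4, 6.9, 1.0]
opening: 0.0005
grip_force: 3.5
```

The hook is on its hard stop. I'll back off and go above the lid, opening the fingers on the way.

Call:
{"name": "step_arm", "arguments": {"commands": [{"translation": [0, 8, 0], "roll": 0}, {"translation": [0, 12, 0], "roll": 0}, {"translation": [0, 20, 0], "roll": 0}, {"translation": [0, 0, -25], "roll": 0}, {"translation": [0, 0, -25], "roll": 0}, {"translation": [0, 0, -25], "roll": 0}, {"translation": [-1, 30, -10], "roll": 0}, {"translation": [-1, 30, 0], "roll": 0}, {"translation": [-1, 30, 0], "roll": 0}, {"translation": [-3, 30, 0], "roll": 0}, {"translation": [-3, 30, 0], "roll": 0}, {"translation": [-3, 30, 0], "roll": 0}, {"translation": [0, 0, 0], "roll": 0}]}}

```text
time: 7.33
tool_pos: [0.5052, -0.0467, 0.1358]
tool_rot: [3.14, 0.0, 3.091]
contact_force: [-0.4, -0.0, 0.5]
opening: 0.0006
grip_force: 0.0
```

```bash
python3 - <<'E'
from h import *
g=np.array([.520,-.369,.346]);a=read_camera("top")[:,:,::-1].copy();b=read_camera("side")[:,:,::-1].copy()
for c,im in(("top",a),("side",b)):
    cv2.imwrite(f"pics/{c}1.png",im)
    print(c,proj(c,place(g,[[-.009,.083,.073],[-.027,.074,.035]])),[(np.round(d["at"],3).tolist(),round(d["confidence"],2)) for d in search_frame(c,"hook_knob")])
cv2.imwrite("pics/post.png",cv2.resize(np.hstack([a[215:275,300:380],b[225:285,290:370]]),None,fx=5,fy=5,interpolation=cv2.INTER_CUBIC))
E
python3 to.py .509 -.031 .036 3.087
```

```text
top [[340.2326 260.5934]
 [346.0606 267.1024]] [([0.49, -0.295, 0.028], 0.55)]
side [[324.7614 262.7721]
 [329.5553 276.4318]] [([0.48, -0.295, 0.028], 0.59)]
t 7.5333 pos [ 0.5052 -0.052   0.1357] rot [-3.1412  0.0001  3.087 ] F [-0.6419  1.0286 -0.4148] q [-0.2533  0.4056  1.7024 -0.0005  1.0334 -1.7692] open 0.0003405554423771973
tool shift mm [-2.6248 21.2048 99.7244]
roll -3.199742230464153e-05
```

View pics/post.png

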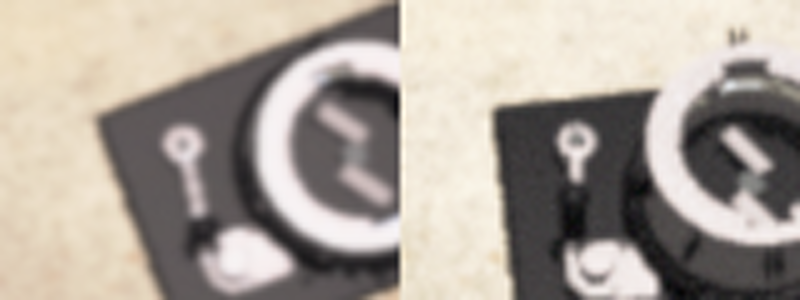

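The hook is now closed round the stud, with the knob near crop (203,228). Next is the lid grasp.

Call:
{"name": "step_arm", "arguments": {"commands": [{"translation": [-2.6, 21, 0], "roll": 0}, {"translation": [0, 0, 0], "roll": 0}, {"translation": [0, 0, 0], "roll": 0}, {"translation": [0, 0, 20], "roll": 0}, {"translation": [0, 0, 20], "roll": 0}, {"translation": [0, 0, 20], "roll": 0}, {"translation": [0, 0, 20], "roll": 0}, {"translation": [0, 0, 10], "roll": 0}, {"translation": [0, 0, 9], "roll": 0}, {"translation": [0, 0, 0], "roll": 0}, {"translation": [0, 0, 0], "roll": 0}], "fingers": 0.7}}

```text
time: 8.45
tool_pos: [0.5093, -0.0313, 0.0369]
tool_rot: [-3.142, 0.0, 3.086]
contact_force: [0.2, -0.5, 0.3]
opening: 0.0635
grip_force: 0.0
```

Call:
{"name": "step_arm", "arguments": {"commands": [{"translation": [0, 0, 0], "roll": 0}, {"translation": [0, 0, 0], "roll": 0}, {"translation": [0, 0, 0], "roll": 0}, {"translation": [0, 0, 0], "roll": 0}, {"translation": [0, 0, 0], "roll": 0}, {"translation": [0, 0, 0], "roll": 0}, {"translation": [0, 0, 0], "roll": 0}, {"translation": [0, 0, 0], "roll": 0}, {"translation": [0, 0, 0], "roll": 0}, {"translation": [0, 0, 0], "roll": 0}], "fingers": 0, "grip_force": 45}}

```text
time: 9.28
tool_pos: [0.5091, -0.0309, 0.0367]
tool_rot: [3.142, -0.0, 3.087]
contact_force: [-0.1, -0.9, -0.4]
opening: 0.0158
grip_force: 45.0
```

Call:
{"name": "step_arm", "arguments": {"commands": [{"translation": [0, 0, -10], "roll": 0}, {"translation": [0, 0, -15], "roll": 0}, {"translation": [0, 0, -20], "roll": 0}, {"translation": [0, 0, -20], "roll": 0}, {"translation": [0, 0, -20], "roll": 0}, {"translation": [0, 0, -20], "roll": 0}, {"translation": [0, 0, -10], "roll": 0}, {"translation": [0, 0, 0], "roll": -0.08}, {"translation": [0, 0, 0], "roll": -0.08}, {"translation": [0, 0, 0], "roll": -0.08}, {"translation": [0, 0, 0], "roll": -0.08}, {"translation": [0, 0, 0], "roll": -0.08}, {"translation": [0, 0, 0], "roll": 0}]}}

```text
time: 10.37
tool_pos: [0.5087, -0.0308, 0.1515]
tool_rot: [3.141, -0.001, -2.794]
contact_force: [-0.4, -0.2, -2.3]
opening: 0.0156
grip_force: 45.0
```

Call:
{"name": "step_arm", "arguments": {"commands": [{"translation": [4, -12, 0], "roll": 0}, {"translation": [7, -20, 0], "roll": 0}, {"translation": [7, -23, 0], "roll": 0}, {"translation": [7, -23, 0], "roll": 0}, {"translation": [7, -23, 0], "roll": 0}, {"translation": [7, -23, 0], "roll": 0}, {"translation": [7, -23, 0], "roll": 0}, {"translation": [7, -23, 0], "roll": 0}, {"translation": [7, -23, 0], "roll": 0}, {"translation": [7, -23, 0], "roll": 0}, {"translation": [7, -23, 0], "roll": 0}, {"translation": [7, -23, 0], "roll": 0}, {"translation": [7, -23, 0], "roll": 0}, {"translation": [7, -20, 0], "roll": 0}, {"translation": [4, -10, 0], "roll": 0}, {"translation": [4, -6, 0], "roll": 0}, {"translation": [0, 0, 0], "roll": 0}, {"translation": [0, 0, 0], "roll": 0}, {"translation": [0, 0, 0], "roll": 0}]}}

```text
time: 11.95
tool_pos: [0.5208, -0.3666, 0.1517]
tool_rot: [3.141, 0.0, -2.796]
contact_force: [-0.5, 0.1, -2.1]
opening: 0.0158
grip_force: 45.0
```

```bash
python3 to.py .520 -.369 .150 3.488; python3 - <<'E'
from h import *
o=observe();p=o["tool_pos"];q=np.r_[p[:2],o["tool_rot"][2]];z=p[2]-.036
out=[]
for c in("top","side"):
    im=read_camera(c)[:,:,::-1].copy();cv2.imwrite(f"pics/{c}2.png",im)
    u=proj(c,[q[0],q[1],z+.031])[0].astype(int)-40
    s=5;cr=cv2.resize(im[u[1]:u[1]+80,u[0]:u[0]+80],None,fx=s,fy=s,interpolation=cv2.INTER_CUBIC)
    for L in(circ(.05,z+.031),[[-.05,0,z+.031],[.05,0,z+.031]]):
        cv2.polylines(cr,[((proj(c,place(q,L))-u+.5)*s).astype(int)],True,(0,0,255),1)
    out.append(cr)
cv2.imwrite("pics/held.png",np.hstack(out))
E
```

```text
t 11.95 pos [ 0.5208 -0.3666  0.1517] rot [ 3.1407  0.     -2.7959] F [-0.4899  0.1172 -2.1428] q [-0.7337  0.6082  1.2971  0.0005  1.237  -2.6504] open 0.015848418471377173
tool shift mm [ 1.6176 -2.0005  1.6927]
roll -0.0007142743149124442
```

View pics/held.png

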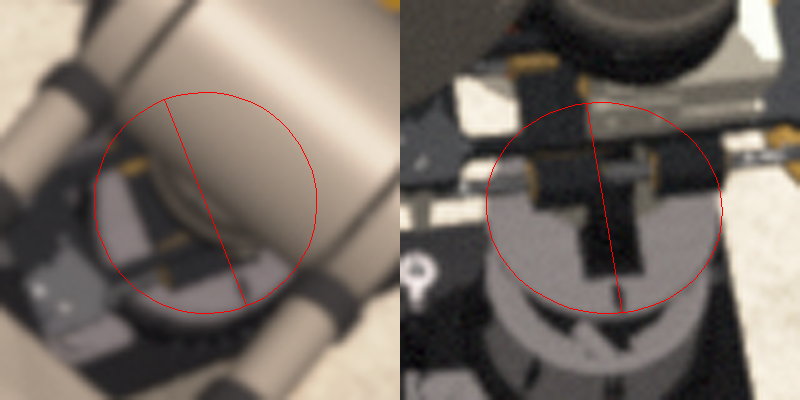

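The held disc matches the predicted circle within about 1 mm in both views. I'll apply the small correction and descend while checking the force.

Call:
{"name": "step_arm", "arguments": {"commands": [{"translation": [1.6, -2, 0], "roll": 0}, {"translation": [0, 0, 8], "roll": 0}, {"translation": [0, 0, 8], "roll": 0}, {"translation": [0, 0, 6], "roll": 0}, {"translation": [0, 0, 5], "roll": 0}, {"translation": [0, 0, 4], "roll": 0}, {"translation": [0, 0, 0], "roll": 0}]}}

```text
time: 12.63
tool_pos: [0.5195, -0.3697, 0.1192]
tool_rot: [3.14, -0.001, -2.796]
contact_force: [-0.4, 1.6, -3.1]
opening: 0.0157
grip_force: 45.0
```

Call:
{"name": "step_arm", "arguments": {"commands": [{"translation": [0, 0, 3], "roll": 0}, {"translation": [0, 0, 3], "roll": 0}, {"translation": [0, 0, 0], "roll": 0}]}}

```text
time: 12.88
tool_pos: [0.5198, -0.3701, 0.1142]
tool_rot: [3.141, -0.0, -2.796]
contact_force: [0.4, -0.0, -2.2]
opening: 0.0157
grip_force: 45.0
```

Call:
{"name": "step_arm", "arguments": {"commands": [{"translation": [0, 0, 2], "roll": 0}, {"translation": [0, 0, 2], "roll": 0}, {"translation": [0, 0, 0], "roll": 0}]}}

```text
time: 13.13
tool_pos: [0.5199, -0.3701, 0.1103]
tool_rot: [3.141, -0.0, -2.796]
contact_force: [0.1, 0.1, -2.3]
opening: 0.0158
grip_force: 45.0
```

Call:
{"name": "step_arm", "arguments": {"commands": [{"translation": [0, 0.5, 2], "roll": 0}, {"translation": [0, 0, 2], "roll": 0}, {"translation": [0, 0, 2], "roll": 0}, {"translation": [0, 0, 2], "roll": 0}, {"translation": [0, 0, 0], "roll": 0}]}}

```text
time: 13.55
tool_pos: [0.5196, -0.3695, 0.1021]
tool_rot: [3.141, -0.0, -2.796]
contact_force: [-0.8, -0.2, -3.2]
opening: 0.0155
grip_force: 45.0
```

Call:
{"name": "step_arm", "arguments": {"commands": [{"translation": [0, 0, 1.5], "roll": 0}, {"translation": [0, 0, 1.5], "roll": 0}, {"translation": [0, 0, 0], "roll": 0}]}}

```text
time: 13.8
tool_pos: [0.5197, -0.3696, 0.0993]
tool_rot: [3.141, -0.0, -2.796]
contact_force: [-1.3, -0.4, -2.6]
opening: 0.0157
grip_force: 45.0
```

Call:
{"name": "step_arm", "arguments": {"commands": [{"translation": [0, 0, 1], "roll": 0}, {"translation": [0, 0, 0], "roll": 0}, {"translation": [0, 0, 0], "roll": 0}]}}

```text
time: 14.05
tool_pos: [0.5198, -0.3697, 0.0987]
tool_rot: [3.142, 0.0, -2.796]
contact_force: [0.0, 0.6, -2.3]
opening: 0.0157
grip_force: 45.0
```

Call:
{"name": "step_arm", "arguments": {"commands": [{"translation": [0, 0, 1], "roll": 0}, {"translation": [0, 0, 0.5], "roll": 0}, {"translation": [0, 0, 0], "roll": 0}]}}

```text
time: 14.3
tool_pos: [0.52, -0.3698, 0.0977]
tool_rot: [-3.141, 0.0, -2.796]
contact_force: [-0.8, 1.9, 1.6]
opening: 0.0159
grip_force: 45.0
```

Call:
{"name": "step_arm", "arguments": {"commands": [{"translation": [0, 0, 0.5], "roll": 0}, {"translation": [0, 0, 0], "roll": 0}]}}

```text
time: 14.47
tool_pos: [0.52, -0.3698, 0.0977]
tool_rot: [-3.141, 0.001, -2.796]
contact_force: [-1.9, 1.3, 6.4]
opening: 0.0161
grip_force: 45.0
```

The lid is home (z 0.0977, seating force rising). Now I'll twist clockwise 0.70 rad slowly.

Call:
{"name": "step_arm", "arguments": {"commands": [{"translation": [0, 0, -0.3], "roll": 0.05}, {"translation": [0, 0, 0], "roll": 0.05}, {"translation": [0, 0, 0], "roll": 0.05}, {"translation": [0, 0, 0], "roll": 0.05}, {"translation": [0, 0, 0], "roll": 0.05}, {"translation": [0, 0, 0], "roll": 0.05}, {"translation": [0, 0, 0], "roll": 0}], "grip_force": 58}}

```text
time: 15.05
tool_pos: [0.5199, -0.3694, 0.0977]
tool_rot: [3.141, 0.0, -3.098]
contact_force: [-2.3, 3.0, 5.4]
opening: 0.0155
grip_force: 58.0
```

```bash
python3 -c "
from cell import *
o=observe();print(o['torque'],o['contact_force'],o['tool_pos'],o['tool_rot'])"
```

```text
[ 0.5886703   0.27890472 -0.0211624 ] [-2.27124212  2.954922    5.39195661] [ 0.51989937 -0.36943224  0.0977053 ] [ 3.14143573e+00  3.78109465e-04 -3.09788797e+00]
```

Call:
{"name": "step_arm", "arguments": {"commands": [{"translation": [0, 0, 0], "roll": 0.05}, {"translation": [0, 0, 0], "roll": 0.05}, {"translation": [0, 0, 0], "roll": 0.05}, {"translation": [0, 0, 0], "roll": 0.05}, {"translation": [0, 0, 0], "roll": 0.05}, {"translation": [0, 0, 0], "roll": 0.05}, {"translation": [0, 0, 0], "roll": 0.05}, {"translation": [0, 0, 0], "roll": 0.05}, {"translation": [0, 0, 0], "roll": 0}, {"translation": [0, 0, 0], "roll": 0}, {"translation": [0, 0, 0], "roll": 0}]}}

```text
time: 15.97
tool_pos: [0.5202, -0.3691, 0.0977]
tool_rot: [3.141, 0.001, 2.789]
contact_force: [-0.9, 4.6, 5.0]
opening: 0.0155
grip_force: 58.0
```

```bash
python3 to.py .52 -.3695 .0977 2.788; python3 - <<'E'
from h import *
print(observe()["torque"])
g=np.array([.520,-.369,.346]);out=[]
for c in("top","side"):
    im=read_camera(c)[:,:,::-1].copy()
    u=proj(c,[.52,-.37,.092])[0].astype(int)-40;s=5
    cr=cv2.resize(im[u[1]:u[1]+80,u[0]:u[0]+80],None,fx=s,fy=s,interpolation=cv2.INTER_CUBIC)
    for r0,L in((g,circ(.05,.092)),(g,[[-.058*np.cos(.7),.058*np.sin(.7),.082],[-.064*np.cos(.7),.064*np.sin(.7),.082]]),(g,[[-.05*np.cos(.7),.05*np.sin(.7),.092],[-.035*np.cos(.7),.035*np.sin(.7),.092]])):
        cv2.polylines(cr,[((proj(c,place(r0,L))-u+.5)*s).astype(int)],True,(0,0,255),1)
    out.append(cr)
cv2.imwrite("pics/tw.png",np.hstack(out))
E
```

```text
t 15.9667 pos [ 0.5202 -0.3691  0.0977] rot [3.1407 0.0007 2.7886] F [-0.8763  4.6313  5.0402] q [-0.7377  0.662   1.3569  0.0012  1.1224 -1.956 ] open 0.015491069699870422
tool shift mm [ 0.0763 -0.4503 -0.0069]
roll 0.0006135425161262198
[0.6907 0.173  0.0065]
```

View pics/tw.png

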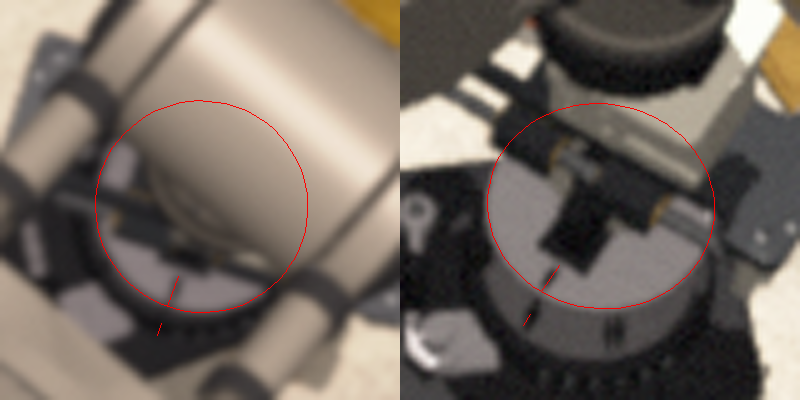

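The disc mark (crop 550,280) and the half-way rib (530,315) line up in the side view, the lid is home, and the grip is steady. I'm handing in.

```bash
python3 -c "
from cell import *
print(hand_in())"
```

```text
the job is handed in; nothing more can be done
None
```

I handed the job in with the hook closed against its catch stud and the lid fully home, twisted 0.70 rad clockwise to the half-way rib and still gripped and held steady; no verdict came back.

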